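Swing the fume-extraction hood over the circuit board

TASK

Swing the heavy fume-extraction hood on its free-turning boom over the circuit board in the work holder by pushing only its two orange sprung side buffers, and leave it there untouched and standing still, centred within 3.5 cm, for five seconds. It coasts far and bounces off anything that stands still, so push gently and brake it by hand: keep it slower than 0.2 m/s, never strike the buffers hard, and let it neither run more than 12 cm past the board nor into its end stops. Do not touch the white hood, its black filter or the duct, and leave the other things on the bench where they are.

Things in the scene. Friction and masses are not known exactly. Their poses are not given: they have to be found in the camera images.
- boom (a joint): Boom angle about the mast's vertical axis, rad. 0: boom points along the mast's -x; grows counter-clockwise from above: the hood, on the robot's side of the mast, moves to the robot's right (-y). Inertia 0.44 kg m2 nominal (hidden, 0.7 to 1.3 times), damping 0.03 N m s/rad, dry friction 0.001 N m: coasts with a time constant of 15 s. End stops at +-0.95. Starts -0.65 to -0.45, board beyond 0.2.
- boom_hinge (a point): Point on the vertical turning axis of the boom (centre of the blue swivel head on the mast), 195 mm above the table.
- hood (a point): Centre of the hood's mouth, 155 mm above the table, 340 mm from the turning axis; turns with the boom, whose local -x points from the axis out along it. White box 150 x 150 mm, 160 to 230 mm above the table, black filter on top up to 241 mm; metal duct of 70 mm diameter (axis at 195 mm) to the mast. Orange buffers on the sides that look along local +y and -y; 210 mm across both when not pressed.
- pad_left: Orange sprung buffer on the hood's local +y side (robot's left): 140 mm along the boom (270 to 410 mm from the turning axis), 165 to 225 mm above the table, stands 30 mm out of the hood, slides up to 25 mm in against 40 N/m, hardly damped: a boom that hits a still finger bounces back. Origin: middle of its outer face, 105 mm from the boom's middle line unpressed. Pushing it makes joint boom grow.
- pad_right: The same sprung buffer on the other side (local -y, robot's right). Origin: middle of its outer face, which looks along local -y. Pushing it makes joint boom decrease: it brakes a boom that swings to the robot's right.
- shell: White hood with black filter, metal duct and blue swivel head (90 mm diameter, top 237 mm above the table): not to be touched. Turns with the boom; origin at the middle of the hood's underside, 160 mm above the table and 340 mm from the turning axis, axes as the boom's.
- board (a point): Centre of the green circuit board (80 x 116 mm, top 58 mm above the table) in the blue jaws of the fixed work holder on its green mat (200 x 240 mm). It lies 340 mm from the boom turning axis, right under the circle that the mouth of the hood runs on; its own -x points away from that axis. Holder 66 mm high at most: the hood passes above it.
- spool: Bystander: black solder spool, 52 mm diameter, 46 mm high, origin at the centre of its underside.
- tin: Bystander: aluminium flux tin, 64 mm diameter, 20 mm high, origin at the centre of its underside.
- screwdriver: Bystander: red screwdriver lying on the table, origin under its middle, along its x.
- cutters: Bystander: orange-handled cutters lying on the table, about 165 mm long, 14 mm high, origin near the pivot, jaws along x.
- pump: Bystander: black desoldering pump lying on the table, 210 mm long along x, 24 mm high, origin under its middle.

How it is judged:
On the way:
1. the hood stands still above the board, let go of, for five seconds (horizontal distance between hood and board below 0.035 m and velocity of joint boom between -0.02 and 0.02 rad/s and contact force between each of the fingers, the arm and pad_left below 0.1 N and contact force between each of the fingers, the arm and pad_right below 0.1 N), for 5 s.
At the end, for the whole second after the job is handed in: The hood's mouth is within 35 mm (horizontally) of the centre of the board, the boom turns slower than 0.02 rad/s, and nothing touches the buffers (all of step 1).
It fails at once if the hood runs more than 12 cm past the board, or the boom into an end stop (y of hood in the frame of board below -0.12 m or value of joint boom above 0.93 rad or value of joint boom below -0.93 rad).
It fails at once if the boom swings faster than 0.6 rad/s (0.2 m/s at the hood) (velocity of joint boom above 0.6 rad/s or velocity of joint boom below -0.6 rad/s).
It fails at once if a buffer is struck with more than 20 N (contact force between any of the fingers, the arm and pad_left above 20 N or contact force between any of the fingers, the arm and pad_right above 20 N).
It fails at once if the hood, its filter or the duct is touched (more than 2 N) (contact force between any of the fingers, the arm and shell above 2 N).
It fails at once if a bystander is moved more than 30 mm (distance of any of spool, tin, screwdriver, cutters, pump from where it was at the start of the episode above 0.03 m).
It also fails if it takes over 61 s, if anything falls off the work surface, if the arm or the gripper's body presses on something with over 40 N, if the wrist force passes 120 N, or if a joint passes its speed limit or range.

ROBOT

A 6-joint arm with a two-finger parallel gripper is mounted at the origin on the work surface. World frame = base frame: x ahead of the robot, y to its left, z up, the work surface at z = 0. Lengths are in m, angles in rad, forces in N, time in s.
With the tool pointing down it reaches from about 0.275 to 0.975 m from the base axis. Payload 8.4 kg.
Tool frame: the origin (TCP) lies on the centre line of the jaws, within the pads' length; the fingertips stand 8 mm ahead of it and the grasp point (between the pads) lies 11 mm behind it (manip.tips_ahead is the distance from the TCP to the fingertips, in m); z points along the fingers, x is the direction in which the jaws open and shut, and the axes are right-handed (so a half turn about z gives the same grasp; the last joint's range is limited). The gripper opens to 92 mm and grips with 3 to 60 N. Pads are 20 mm wide; open, the fingers measure 128 mm over their backs; the gripper's body (75 mm by 189 mm) begins 69 mm behind the grasp point.
Start: joints at [-1.268, 0.353, 1.633, -0, 1.155, -0.002], TCP at [0.188, -0.596, 0.223] pointing down, gripper open.
Joint ranges: [-2.63, 2.63], [-0.92, 2.1], [0.06, 2.66], [-1.3, 4.44], [0, 2.69], [-3.02, 3.02]. Speed limits (rad/s): [2.22, 2.22, 2.79, 3.14, 3.14, 3.14].

INTERFACE

Orientations are given as a rotation vector (axis times angle).
In Python, from rig import manip, cams gives the robot as it stands.
- The arm moves only by the shell command python3 -m handwheel 'ROWS' [OPENING] [FORCE]. ROWS is text: rows parted by semicolons, each of 4 numbers parted by spaces: the shift along the tool's x, y, z in cm, then the turn about the tool's z in degrees. A call has 1 to 8 rows; each row shifts and turns the commanded pose from where the row before left it, along the tool's axes as they then stand; what a row does not reach is not made up. A row lasts 1/12 s, in which the tool goes at most 41.7 mm and 7.16 degrees, less where a joint would pass 70% of its speed; a pose out of reach is approached as far as the arm can. A call with a gripper value outside its range is refused whole. OPENING is the finger opening in cm, from 0 to 9.19, set as the call begins (- or left out, the last holds). The fingers move at their own pace and stop on an object; FORCE is the grip in N (left out, the last holds). Time passes only in rows, so rows that do not move let the fingers close. It gives the time, the measured TCP pose, the force and the opening at its end, in the units of the state.
- manip.get_obs(): the state, without advancing time (a new reading comes with each control period).
- cams.camera(name): name is "side" or "top" or "wrist"; returns a dict with "image" (400x640x3 uint8, red, green, blue), "z_map" (400x640 float32, m along the optical axis (not along the pixel's ray), 0 where there is no reading), "fx", "fy", "cx", "cy" (pixels), "D" ([k1, k2, p1, p2, k3] as OpenCV has them; the pictures are not rectified), "R" (3x3) and "t" (3): a world point X has camera coordinates R X + t. Camera axes: x right, y down, z forward; pixel columns grow to the right and rows downward; lengths in m; the calibration is good to about 2 mm. A picture is of the moment at which its call begins.
- manip.hand_in(): hands the job in, once; it reports no verdict.
The state is a dict: "time": time; "q": joint angles; "dq": joint speeds; "joint_torque": joint torques, N m; "position": TCP position; "tcp_rot": TCP orientation; "ft_force": force on the tool from outside, world axes, zero at the start; "moment": the same for the moment, N m; "gripper_width": finger opening in m.
Only numpy, scipy, OpenCV 4.12 (cv2) and the standard library are available. Lean on these libraries where they do the work, as an engineer would, in place of code of your own. Each camera call takes 0.05 s, during which the arm holds its last target.

## Working session

There is one attempt and no reset: what is moved stays moved. The work goes in short steps, Python scripts to look and compute and a shell command to move; the robot and the scene stay as the last step left them, time stands still between calls to the robot, and variables do not carry over. Pictures are saved under pics/ and viewed, and the job is handed in when it is done.

```bash
ls; mkdir -p pics; python3 - <<'E'
from rig import manip, cams
import cv2
o=manip.get_obs()
for k in o: print(k,o[k])
for n in ("top","side"):
    c=cams.camera(n); cv2.imwrite(f"pics/{n}0.png",c["image"][:,:,::-1]); print(n,c["fx"],c["cx"],c["cy"],c["D"],c["R"],c["t"])
E
```

```text
pics
time 0.0
q [-1.26839883e+00  3.53638844e-01  1.63413536e+00 -2.66611167e-06
  1.15522616e+00 -2.40147005e-03]
dq [-0.00098766  0.00039219 -0.00057945 -0.00177131  0.00088874 -0.00042399]
joint_torque [ 1.23622431e-03 -5.93840075e+01 -3.34221768e+01  6.96778810e-02
  2.34915095e-02 -1.19105534e-04]
position [ 0.18741351 -0.59571763  0.22186899]
tcp_rot [-2.53226032e+00  1.85796190e+00  1.78147898e-03]
ft_force [ 0.25769048 -0.25664465 -1.23162468]
moment [ 0.09021978 -0.03102788  0.02547621]
gripper_width 0.09150292978522524
top 513.3092171691121 317.25126594013034 201.91819449923082 [-0.05797265  0.          0.          0.          0.        ] [[ 0.01059554 -0.99990702  0.00858455]
 [-0.99667765 -0.01125387 -0.08066607]
 [ 0.08075518 -0.00770133 -0.99670421]] [0.05876822 0.51724248 1.59787364]
side 377.3466700645452 318.5524996437291 197.7697177972954 [-0.06258881  0.          0.          0.          0.        ] [[-0.98604003 -0.16499218 -0.02241972]
 [-0.06735965  0.51839865 -0.85248197]
 [ 0.15227521 -0.83907116 -0.52227564]] [0.50292646 0.1276801  1.07947241]
```

View pics/top0.png

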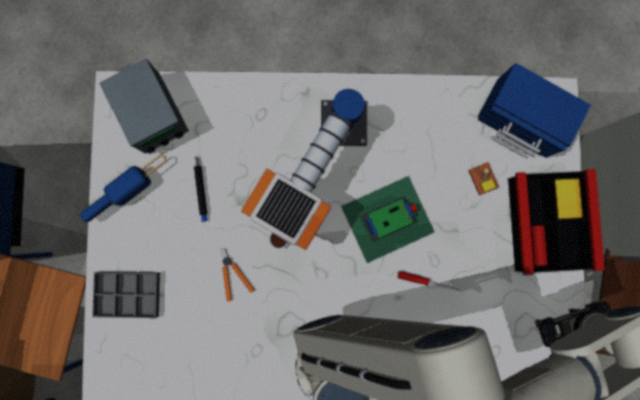

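View pics/side0.png

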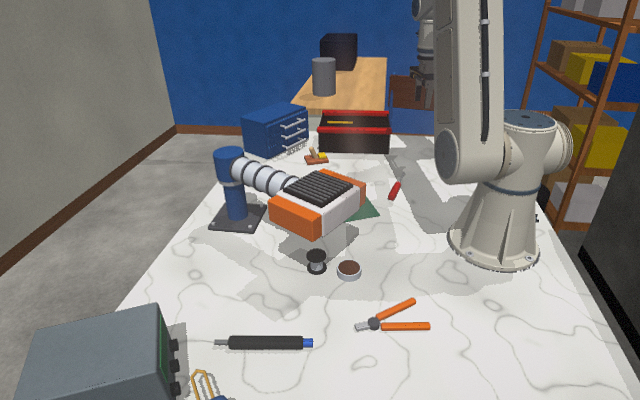

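```bash
cat > h.py <<'E'
from rig import manip, cams
import numpy as np, cv2
def ray(c,px,z):
    K=np.array([[c["fx"],0,c["cx"]],[0,c["fy"],c["cy"]],[0,0,1]])
    u=cv2.undistortPoints(np.array(px,float).reshape(-1,1,2),K,np.array(c["D"]))[:,0]
    d=np.c_[u,np.ones(len(u))]@c["R"]; o=-c["R"].T@c["t"]
    return o+d*((z-o[2])/d[:,2])[:,None]
def cloud(c):
    h,w=c["z_map"].shape
    vv,uu=np.mgrid[0:h,0:w]
    K=np.array([[c["fx"],0,c["cx"]],[0,c["fy"],c["cy"]],[0,0,1]])
    u=cv2.undistortPoints(np.c_[uu.ravel(),vv.ravel()].astype(float).reshape(-1,1,2),K,np.array(c["D"]))[:,0]
    z=c["z_map"].ravel(); P=np.c_[u*z[:,None],z]
    X=(P-c["t"])@c["R"]; X[z<=0]=np.nan
    return X.reshape(h,w,3)
def masks(c):
    hsv=cv2.cvtColor(c["image"],cv2.COLOR_RGB2HSV).astype(int)
    return hsv[...,0],hsv[...,1],hsv[...,2]
E
python3 - <<'E'
from h import *
c=cams.camera("top"); X=cloud(c); H,S,V=masks(c)
z=X[...,2]
def rep(n,m,zz=None):
    ys,xs=np.nonzero(m); print(n,m.sum(),"px",xs.mean().round(1),ys.mean().round(1),"xyz",np.nanmedian(X[m],0).round(4), np.nanmin(X[m],0).round(3),np.nanmax(X[m],0).round(3))
reg=np.zeros(z.shape,bool); reg[80:260,220:450]=1
blue=reg&(H>100)&(H<125)&(S>120)&(z>0.2); rep("swivel",blue)
ys,xs=np.nonzero(blue); (cx,cy),r=cv2.minEnclosingCircle(np.c_[xs,ys].astype(np.float32)); print(cx,cy,r,ray(c,[[cx,cy]],.237))
org=reg&(H<18)&(S>150)&(z>0.15)&(V>100); 
n,l,st,ce=cv2.connectedComponentsWithStats(org.astype(np.uint8))
for i in range(1,n):
    if st[i,4]>40: rep("orange",l==i); print(cv2.minAreaRect(np.argwhere(l==i)[:,::-1].astype(np.float32)))
hood=reg&(z>0.222)&(z<0.25)&~blue
ys,xs=np.nonzero(hood)
blk=reg&(z>0.232)&(z<0.25)&(V<120)&~blue; rep("filt",blk); 
g=(H>40)&(H<85)&(S>80)&reg
brd=g&(z>0.045)&(z<.07); rep("board",brd); print(cv2.minAreaRect(np.argwhere(brd)[:,::-1].astype(np.float32)))
mat=g&(z<0.03); rep("mat",mat); r=cv2.minAreaRect(np.argwhere(mat)[:,::-1].astype(np.float32)); print(r, ray(c,cv2.boxPoints(r),0.003))
r=cv2.minAreaRect(np.argwhere(brd)[:,::-1].astype(np.float32)); print(ray(c,[r[0]],.058), ray(c,cv2.boxPoints(r),0.058))
cv2.imwrite("pics/crop.png",cv2.resize(c["image"][70:270,190:470,::-1],None,fx=2.8,fy=2.8))
E
```

```text
swivel 792 px 348.5 105.1 xyz [ 0.77   -0.019   0.2376] [ 0.729 -0.061  0.202] [0.816 0.025 0.247]
348.5582580566406 105.67475891113281 16.684194564819336 [[ 0.76845343 -0.01809517  0.237     ]]
orange 440 px 257.6 192.3 xyz [0.5252 0.2301 0.2257] [0.464 0.189 0.218] [0.587 0.272 0.233]
((257.77655029296875, 192.08139038085938), (9.210490226745605, 48.35506820678711), 31.32869529724121)
orange 492 px 313.5 224.9 xyz [0.4364 0.0745 0.2257] [0.376 0.034 0.216] [0.5   0.12  0.236]
((313.5, 225.00001525878906), (10.118415832519531, 49.2200927734375), 30.963754653930664)
filt 2060 px 287.9 204.4 xyz [0.4841 0.1485 0.2394] [ 0.403 -0.061  0.232] [0.816 0.233 0.25 ]
board 940 px 390.2 217.7 xyz [ 0.4667 -0.1599  0.059 ] [ 0.408 -0.228  0.047] [ 0.525 -0.094  0.07 ]
((390.4040832519531, 217.58905029296875), (26.069583892822266, 37.49054718017578), 65.55604553222656)
mat 3034 px 386.5 219.3 xyz [ 0.4602 -0.1551  0.0037] [ 0.338 -0.301 -0.009] [ 0.599 -0.017  0.025]
((387.3972473144531, 218.7739715576172), (60.82902908325195, 72.5810317993164), 65.55604553222656) [[ 0.5055005  -0.0140109   0.003     ]
 [ 0.60457595 -0.22580948  0.003     ]
 [ 0.42770177 -0.30589291  0.003     ]
 [ 0.33067391 -0.09497806  0.003     ]]
[[ 0.4676635  -0.16110883  0.058     ]] [[ 0.47959339 -0.09174381  0.058     ]
 [ 0.52876004 -0.19736924  0.058     ]
 [ 0.45571136 -0.23059368  0.058     ]
 [ 0.40698646 -0.12515559  0.058     ]]
```

View pics/crop.png

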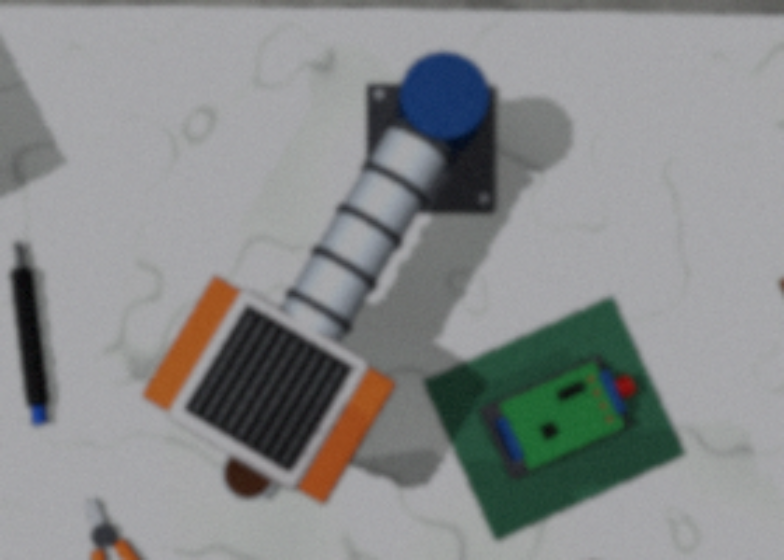

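The hood is at boom angle ≈ -0.525 and the board at ≈ +0.44, in the world frame. That leaves about 0.33 m of arc to the right. The measured lengths of 336, 335 and 179 mm match the given 340, 340 and 180 mm. I'll lift the tool, turn it to the boom's axes and close the gripper.

```bash
python3 -m handwheel '0 0 -3.5 -7; 0 0 -3.5 -7; 0 0 -3.5 -7; 0 0 -3.5 -7; 0 0 0 -7; 0 0 0 -7' 0 20; python3 -m handwheel '0 -3.5 0 0; -0.5 -4 0 0; -0.5 -4 0 0; -0.5 -4 0 0; -0.5 -4 0 0; -0.5 -4 0 0; -0.5 -4 0 0; -0.5 -4 0 0'
```

```text
time: 0.65
position: [0.1879, -0.5972, 0.3654]
tcp_rot: [3.03, -0.817, 0.004]
ft_force: [-0.6, 0.8, -0.5]
gripper_width: 0.0538
time: 1.32
position: [0.3176, -0.3052, 0.3625]
tcp_rot: [-3.03, 0.828, -0.0]
ft_force: [0.6, 0.8, 0.0]
gripper_width: 0.0016
```

```bash
python3 -m handwheel '-0.6 -4 0 0; -0.6 -4 0 0; -0.6 -4 0 0; -0.6 -4 0 0; -0.6 -4 0 0; -0.6 -4 0 0; -0.6 -4 0 0; -0.6 -4 0 0'; python3 -m handwheel '-0.6 -4 0 0; -0.6 -4 0 0; -0.6 -4 0 0; -0.6 -4 0 0; -0.6 -4 0 0; -0.6 -4 0 0; -0.6 -4 0 0; -0.6 -3 0 0'
```

```text
time: 1.98
position: [0.4388, -0.005, 0.3627]
tcp_rot: [-3.031, 0.827, -0.001]
ft_force: [2.2, -1.1, 0.9]
gripper_width: 0.0007
time: 2.65
position: [0.5554, 0.2872, 0.3619]
tcp_rot: [-3.031, 0.826, 0.001]
ft_force: [0.8, -1.0, -0.5]
gripper_width: 0.0007
```

```bash
python3 -m handwheel '0 0 0 0; 0 0 0 0; 0 0 0 0'
```

```text
time: 2.9
position: [0.5544, 0.2837, 0.3621]
tcp_rot: [3.03, -0.826, -0.001]
ft_force: [-0.5, -0.1, 0.7]
gripper_width: 0.0006
```

```bash
python3 -m handwheel '0 0 3.5 0; 0 0 3.5 0; 0 0 3.5 0; 0 0 3.5 0; 0 0 3.2 0; 0 0 0 0; 0 0 0 0'
python3 - <<'E'
from h import *
for n in("top","side"):
    c=cams.camera(n); cv2.imwrite(f"pics/{n}1.png",c["image"][:,:,::-1])
E
```

```text
time: 3.48
position: [0.554, 0.2827, 0.1902]
tcp_rot: [3.028, -0.829, -0.003]
ft_force: [1.1, 0.5, 0.7]
gripper_width: 0.0003
```

View pics/top1.png

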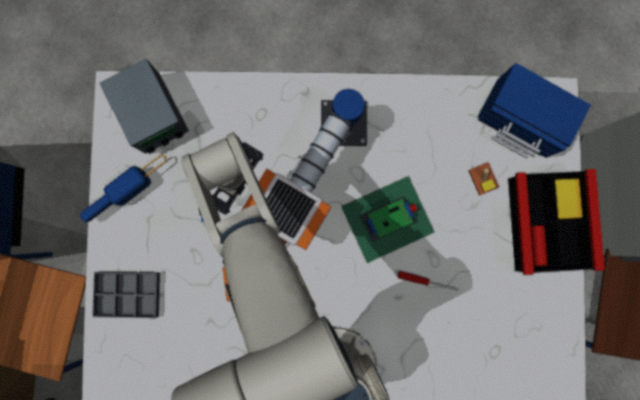

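View pics/side1.png

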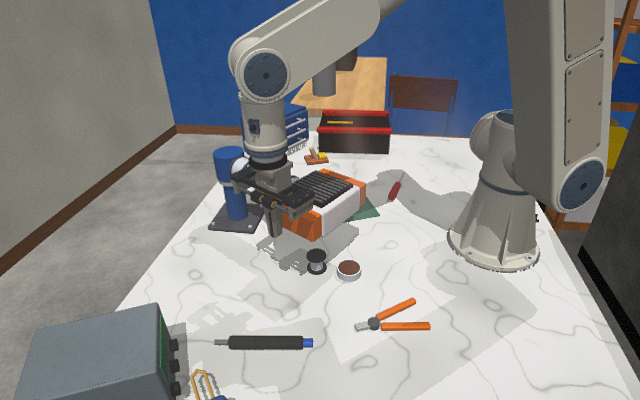

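```bash
cat >> h.py <<'E'
HX=np.array([0.7715,-0.018])
def boom(c,phi0=None):
    X=cloud(c); z=X[...,2]; d=X[...,:2]-HX; r=np.hypot(d[...,0],d[...,1]); a=np.arctan2(-d[...,1],-d[...,0])
    H,S,V=masks(c)
    m=(r>.09)&(r<.24)&(z>.205)&(z<.24)&(S<90)&(abs(a)<1.1)
    P=d[m]; 
    res=[m.sum(), np.median(a[m])]
    f=(r>.26)&(r<.42)&(z>.231)&(z<.249)&(V<130)&(S<110)&(abs(a-res[1])<.25)
    res+= [f.sum(), np.arctan2(-d[f][:,1].mean(),-d[f][:,0].mean())]
    o=(r>.24)&(r<.44)&(z>.2)&(z<.24)&(H<18)&(S>150)
    e=np.array([-np.sin(res[1]),np.cos(res[1])])
    s=d[o]@e
    L=s[s>0]; R=s[s<0]
    res+=[len(L), np.median(L) if len(L) else 0, len(R), np.median(R) if len(R) else 0]
    return res
def show(name="top"):
    t=manip.get_obs(); c=cams.camera(name); b=boom(c); print(round(float(t["time"]),3),np.round(b,4),np.round(t["position"],4)); return c
E
python3 -m handwheel '0 1.2 0 0; 0 1.2 0 0; 0 0.2 0 0; 0 0.2 0 0; 0 0.2 0 0; 0 0.2 0 0'; python3 -c "
from h import *
show()"
```

```text
time: 4.08
position: [0.5387, 0.2567, 0.191]
tcp_rot: [-3.03, 0.827, -0.001]
ft_force: [-0.3, -0.4, -0.4]
gripper_width: 0.0008
4.083 [ 1.291e+03 -5.242e-01  1.611e+03 -5.162e-01  2.830e+02  9.030e-02
  4.830e+02 -8.660e-02] [0.5387 0.2567 0.191 ]
```

```bash
python3 -m handwheel '0 0.2 0 0; 0 0.2 0 0; 0 0.2 0 0; 0 0.2 0 0; 0 0.2 0 0; 0 0.2 0 0; 0 0.2 0 0; 0 0.2 0 0'; python3 -c "
from h import *
show()"
```

```text
time: 4.8
position: [0.5304, 0.2428, 0.1906]
tcp_rot: [-3.031, 0.827, 0.0]
ft_force: [-0.3, 0.3, -0.3]
gripper_width: 0.0005
4.8 [ 1.301e+03 -5.160e-01  1.571e+03 -5.103e-01  1.120e+02  8.300e-02
  4.700e+02 -8.720e-02] [0.5304 0.2428 0.1906]
```

```bash
python3 -m handwheel '0 0.2 0 0; 0 0.2 0 0; 0 0.2 0 0; 0 0.2 0 0; 0 0.2 0 0; 0 0.2 0 0'; python3 -c "
from h import *
show()"; python3 -m handwheel '0 0.2 0 0; 0 0.2 0 0; 0 0.2 0 0; 0 0 0 0; 0 0 0 0;0 0 0 0'; python3 -c "
from h import *
show()"
```

```text
time: 5.35
position: [0.5243, 0.2324, 0.1906]
tcp_rot: [3.031, -0.827, -0.0]
ft_force: [0.1, 0.2, 0.4]
gripper_width: 0.0002
5.35 [ 1.298e+03 -4.691e-01  1.611e+03 -4.579e-01  1.790e+02  8.450e-02
  4.740e+02 -8.830e-02] [0.5243 0.2324 0.1906]
time: 5.9
position: [0.5214, 0.2275, 0.1906]
tcp_rot: [-3.031, 0.827, -0.0]
ft_force: [-0.0, 0.0, 0.2]
gripper_width: 0.0003
5.9 [ 1.302e+03 -3.985e-01  1.689e+03 -3.758e-01  2.830e+02  8.980e-02
  4.820e+02 -8.830e-02] [0.5214 0.2275 0.1906]
```

```bash
python3 -m handwheel '0 0 -3.5 0; 0 0 -3.5 0; 0 0 -3.5 0; 0 0 -3.5 0; 1.94 3.35 0 0; 1.94 3.35 0 0; 1.94 3.35 0 0; 1.94 3.35 0 0'; python3 -c "
from h import *
show()"; python3 -m handwheel '1.94 3.35 0 0; 1.94 3.35 0 0; 1.94 3.35 0 0; 1.94 3.35 0 0; 1.94 3.35 0 0; 1.94 3.35 0 0; 1.94 3.35 0 0; 1.94 3.35 0 0'; python3 -m handwheel '1.94 3.35 0 0; 0 0 0 -7; 0 0 0 -7; 0 0 0 -7; 0 0 0 -7; 0 0 0 -7; 0 0 0 -7; 0 0 0 -7';  python3 -c "
from h import *
show()
c=cams.camera('side'); cv2.imwrite('pics/side2.png',c['image'][:,:,::-1])"
```

```text
time: 6.62
position: [0.5198, 0.0713, 0.3309]
tcp_rot: [-3.031, 0.826, -0.001]
ft_force: [0.6, 0.1, 0.2]
gripper_width: 0.0007
6.617 [ 2.490e+02 -4.074e-01  1.031e+03 -2.686e-01  3.710e+02  5.700e-02
  3.410e+02 -1.196e-01] [0.5198 0.0713 0.3309]
time: 7.33
position: [0.5173, -0.239, 0.3307]
tcp_rot: [-3.031, 0.827, -0.001]
ft_force: [1.0, 0.1, 0.4]
gripper_width: 0.0002
time: 8.0
position: [0.5173, -0.2758, 0.3305]
tcp_rot: [-3.099, -0.513, 0.0]
ft_force: [-0.6, -0.2, -0.0]
gripper_width: 0.0002
8.0 [ 1.305e+03 -1.603e-01  1.973e+03 -1.542e-01  4.750e+02  8.810e-02
  5.280e+02 -9.180e-02] [ 0.5173 -0.2758  0.3305]
```

View pics/side2.png

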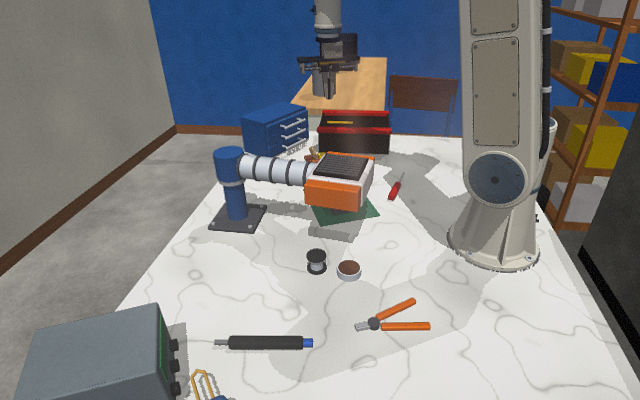

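```bash
python3 -m handwheel '0 0 3.5 -7; 0 0 3.5 0; 0 0 3.5 0; 0 0 3.5 0; 0 0 0 0; 0 0 0 0; 0 0 0 0; 0 0 0 0'; python3 -c "
from h import *
c=show()
cv2.imwrite('pics/top3.png',c['image'][:,:,::-1])"; python3 -m handwheel '0 0 0 0; 0 0 0 0; 0 0 0 0; 0 0 0 0; 0 0 0 0; 0 0 0 0; 0 0 0 0; 0 0 0 0'; python3 -c "
from h import *
show()"
```

```text
time: 8.77
position: [0.5188, -0.2765, 0.1932]
tcp_rot: [3.062, 0.69, 0.004]
ft_force: [-0.3, 0.1, -0.1]
gripper_width: 0.0005
8.767 [ 1.310e+03 -8.050e-02  1.968e+03 -7.230e-02  4.620e+02  8.700e-02
  5.340e+02 -9.260e-02] [ 0.5188 -0.2765  0.1932]
time: 9.48
position: [0.5173, -0.2758, 0.1905]
tcp_rot: [-3.064, -0.692, 0.0]
ft_force: [0.2, 0.7, 0.9]
gripper_width: 0.0002
9.483 [ 1.297e+03 -6.900e-03  1.955e+03 -8.000e-04  4.490e+02  8.750e-02
  5.340e+02 -9.150e-02] [ 0.5173 -0.2758  0.1905]
```

View pics/top3.png

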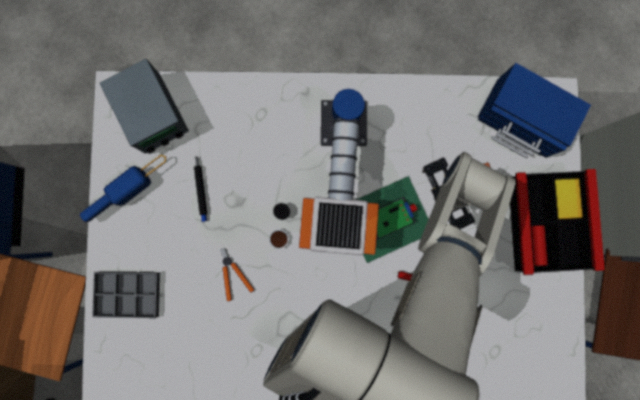

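```bash
python3 -m handwheel '0 -1 0 0; 0 -1 0 0; 0 0 0 0; 0 0 0 0; 0 0 0 0; 0 0 0 0; 0 0 0 0; 0 0 0 0' >/dev/null; python3 -m handwheel '0 0 0 0; 0 0 0 0; 0 0 0 0; 0 0 0 0; 0 0 0 0; 0 0 0 0; 0 0 0 0; 0 0 0 0' ; python3 -c "
from h import *
show()";  python3 -m handwheel '0 0 0 0; 0 0 0 0; 0 0 0 0; 0 0 0 0; 0 0 0 0; 0 0 0 0; 0 0 0 0; 0 0 0 0' ; python3 -c "
from h import *
show()"
```

```text
time: 10.87
position: [0.5087, -0.2577, 0.1906]
tcp_rot: [-3.064, -0.692, 0.0]
ft_force: [-0.7, 0.6, -0.3]
gripper_width: 0.0007
10.867 [ 1.295e+03  1.159e-01  1.972e+03  1.287e-01  4.800e+02  8.610e-02
  5.260e+02 -9.420e-02] [ 0.5087 -0.2577  0.1906]
time: 11.58
position: [0.5087, -0.2577, 0.1906]
tcp_rot: [-3.064, -0.692, 0.0]
ft_force: [-0.0, 0.8, -0.1]
gripper_width: 0.0002
11.583 [ 1.294e+03  1.776e-01  1.968e+03  1.914e-01  4.970e+02  8.610e-02
  5.230e+02 -9.430e-02] [ 0.5087 -0.2577  0.1906]
```

```bash
python3 -m handwheel '0 0 0 0; 0 0 0 0; 0 0 0 0; 0 0 0 0; 0 0 0 0; 0 0 0 0; 0 0 0 0; 0 0 0 0' >/dev/null; python3 -m handwheel '0 0 0 0; 0 0 0 0; 0 0 0 0; 0 0 0 0; 0 0 0 0; 0 0 0 0; 0 0 0 0; 0 0 0 0' ; python3 -c "
from h import *
c=show()
cv2.imwrite('pics/top4.png',c['image'][:,:,::-1])"
```

```text
time: 12.97
position: [0.5087, -0.2577, 0.1906]
tcp_rot: [-3.064, -0.692, -0.0]
ft_force: [0.6, -0.3, 0.5]
gripper_width: 0.0005
12.967 [ 1.304e+03  2.847e-01  1.971e+03  3.018e-01  5.280e+02  8.530e-02
  4.050e+02 -9.400e-02] [ 0.5087 -0.2577  0.1906]
```

View pics/top4.png

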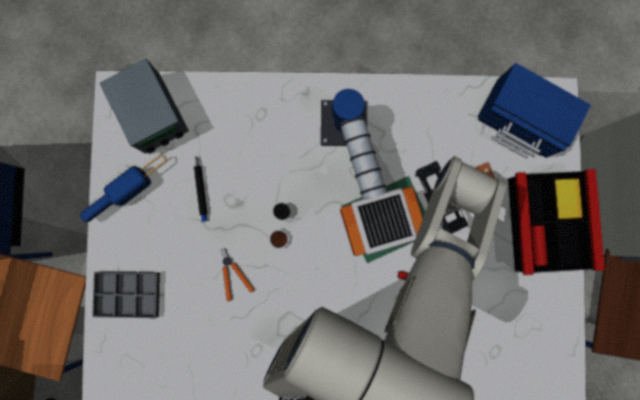

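```bash
python3 -m handwheel '0 -0.5 0 0; 0 -0.5 0 0; 0 0 0 0; 0 0 0 0; 0 0 0 0; 0 0 0 0; 0 0 0 0; 0 0 0 0'; python3 -c "
from h import *
show()"
```

```text
time: 13.68
position: [0.5044, -0.2488, 0.1906]
tcp_rot: [3.064, 0.692, 0.0]
ft_force: [0.1, -0.1, -0.2]
gripper_width: 0.0004
13.683 [ 1.293e+03  3.369e-01  1.957e+03  3.534e-01  5.420e+02  8.540e-02
  2.680e+02 -9.280e-02] [ 0.5044 -0.2488  0.1906]
```

```bash
python3 -m handwheel '0 0 0 0; 0 0 0 0; 0 0.1 0 0; 0 0.1 0 0; 0 0.1 0 0; 0 0.1 0 0; 0 0.1 0 0; 0 0.1 0 0'; python3 -c "
from h import *
show()";  python3 -m handwheel '0 0.1 0 0; 0 0.1 0 0; 0 0.1 0 0; 0 0.1 0 0; 0 0.1 0 0; 0 0.1 0 0'; python3 -c "
from h import *
show()"
```

```text
time: 14.4
position: [0.5071, -0.2543, 0.1906]
tcp_rot: [3.064, 0.692, 0.0]
ft_force: [1.3, 0.6, -0.3]
gripper_width: 0.0006
14.4 [ 1.287e+03  3.849e-01  1.932e+03  3.989e-01  5.440e+02  8.570e-02
  1.850e+02 -8.980e-02] [ 0.5071 -0.2543  0.1906]
time: 14.95
position: [0.5096, -0.2596, 0.1906]
tcp_rot: [-3.064, -0.692, 0.0]
ft_force: [-0.1, -0.6, 0.2]
gripper_width: 0.0005
14.95 [ 1.282e+03  3.959e-01  1.916e+03  4.108e-01  5.410e+02  8.500e-02
  2.080e+02 -9.120e-02] [ 0.5096 -0.2596  0.1906]
```

```bash
python3 -m handwheel '0 0.2 0 0; 0 0.4 0 0; 0 0.8 0 0; 0 0.8 0 0; 0 0.8 0 0; 0 0 0 0'; python3 -c "
from h import *
show()";  python3 -m handwheel '0 0 0 0; 0 0 0 0; 0 0 0 0; 0 0 0 0; 0 0 0 0; 0 0 0 0; 0 0 0 0; 0 0 0 0'; python3 -c "
from h import *
c=show()
cv2.imwrite('pics/top5.png',c['image'][:,:,::-1])
X=cloud(c);H,S,V=masks(c)
b=boom(c);phi=b[3]
print(HX-.34*np.array([np.cos(phi),np.sin(phi)]))"
```

```text
time: 15.5
position: [0.5234, -0.2883, 0.1906]
tcp_rot: [3.064, 0.691, 0.001]
ft_force: [-0.2, -0.5, -0.0]
gripper_width: 0.0004
15.5 [ 1.287e+03  3.974e-01  1.948e+03  4.149e-01  5.480e+02  8.520e-02
  3.520e+02 -9.400e-02] [ 0.5234 -0.2883  0.1906]
time: 16.22
position: [0.5225, -0.2866, 0.1906]
tcp_rot: [3.064, 0.693, 0.0]
ft_force: [0.2, 0.1, -0.1]
gripper_width: 0.0006
16.217 [ 1.282e+03  3.995e-01  1.965e+03  4.157e-01  5.440e+02  8.580e-02
  3.450e+02 -9.310e-02] [ 0.5225 -0.2866  0.1906]
[ 0.46046114 -0.15531289]
```

View pics/top5.png

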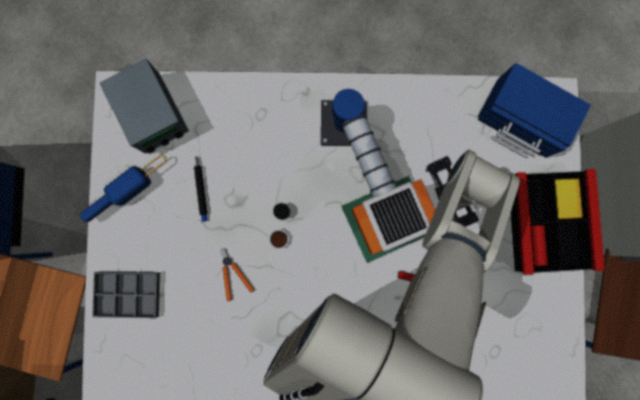

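```bash
for i in 1; do python3 -m handwheel '0 0 0 0; 0 0 0 0; 0 0 0 0; 0 0 0 0; 0 0 0 0; 0 0 0 0; 0 0 0 0; 0 0 0 0'>/dev/null; python3 -m handwheel '0 0 0 0; 0 0 0 0; 0 0 0 0; 0 0 0 0; 0 0 0 0; 0 0 0 0; 0 0 0 0; 0 0 0 0'>/dev/null; python3 -m handwheel '0 0 0 0; 0 0 0 0; 0 0 0 0; 0 0 0 0; 0 0 0 0; 0 0 0 0; 0 0 0 0; 0 0 0 0' >/dev/null; done; python3 -c "
from h import *
c=show()
X=cloud(c);H,S,V=masks(c);z=X[...,2]
r=np.hypot(X[...,0]-HX[0],X[...,1]-HX[1])
m=(r>.25)&(r<.43)&(z>.23)&(z<.25)&(V<130)&(X[...,1]<-.05)&(X[...,1]>-.25)&(S<110)
print(m.sum(), np.median(X[m],0), X[m].mean(0))"; python3 -m handwheel '0 0 0 0; 0 0 0 0; 0 0 0 0; 0 0 0 0; 0 0 0 0; 0 0 0 0; 0 0 0 0; 0 0 0 0'>/dev/null;python3 -m handwheel '0 0 0 0; 0 0 0 0; 0 0 0 0; 0 0 0 0; 0 0 0 0; 0 0 0 0; 0 0 0 0; 0 0 0 0'>/dev/null;python3 -m handwheel '0 0 0 0; 0 0 0 0; 0 0 0 0; 0 0 0 0; 0 0 0 0; 0 0 0 0; 0 0 0 0; 0 0 0 0'>/dev/null;python3 -m handwheel '0 0 0 0; 0 0 0 0; 0 0 0 0; 0 0 0 0; 0 0 0 0; 0 0 0 0; 0 0 0 0; 0 0 0 0';python3 -m handwheel '0 0 0 0; 0 0 0 0; 0 0 0 0; 0 0 0 0; 0 0 0 0; 0 0 0 0; 0 0 0 0; 0 0 0 0';python3 -c "
from h import *
show()"
```

```text
18.267 [ 1.275e+03  3.978e-01  1.952e+03  4.157e-01  5.450e+02  8.530e-02
  3.490e+02 -9.380e-02] [ 0.5225 -0.2866  0.1906]
1977 [ 0.46359211 -0.15432318  0.23940643] [ 0.46413145 -0.15402947  0.23931357]
time: 20.98
position: [0.5224, -0.2866, 0.1906]
tcp_rot: [-3.064, -0.692, 0.0]
ft_force: [-0.3, 0.1, 0.0]
gripper_width: 0.0004
time: 21.65
position: [0.5225, -0.2866, 0.1906]
tcp_rot: [3.064, 0.692, 0.0]
ft_force: [-0.7, 0.8, -0.2]
gripper_width: 0.0005
21.65 [ 1.288e+03  3.983e-01  1.963e+03  4.155e-01  5.400e+02  8.560e-02
  3.480e+02 -9.340e-02] [ 0.5225 -0.2866  0.1906]
```

The hood has stood still from t = 15.5 to 21.65 s, more than six seconds, at φ = 0.4155 ± 0.0005. Its centre is about 8 mm from the board's, and the finger is clear of the buffer.

```bash
python3 -c "
from h import *
print(manip.hand_in()); show()"
```

```text
the job is handed in; nothing more can be done
None
the job is handed in; nothing more can be done
```

The hood is standing still over the board, about 8 mm off centre and untouched, and I handed the job in at about 21.7 s; no verdict was reported.

- **Push:** I pushed the left buffer with the closed fingers at about 2.4 cm/s. The boom swung away at roughly 0.12–0.14 rad/s, well under the 0.6 limit. I then went over the top to the right-hand side.
- **Brake:** On the right buffer I let the fingers give way at about half the hood's speed, so its rebound stopped it. I then backed off to about 3 cm clear.
- **Last checks:** From 15.5 to 21.65 s the boom angle held at 0.4155 ± 0.001 rad, with the board at about 0.44. Wrist force readings stayed at noise level (about 1 N), and the hood never reached the board's centre, so it did not run past it.
- **Disagreement:** The duct gives an angle about 0.017 rad smaller than the filter and buffers. Even on that reading the hood is only about 14 mm off, against the 35 mm allowed.
- **Not checked:** I saw nothing move in the pictures, but I did not measure the bystanders' positions. My picture request after handing in was refused, so there is no view of the final second.

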